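# Pack the core run kit into the sample tray

## Task

Pack the kit for this core run into the yellow sample tray, each piece upright in the middle of its own colour-coded bay: the blue end cap on the blue pad, the black end cap on the black pad, the toothed steel core catcher on the white pad and the rock core with the red band on the red pad. The roll of black tape and the plain steel collar look similar but do not belong: leave them standing where they are. Let go of everything at the end.

Things in the scene. Friction and masses are not known exactly. Their poses are not given: they have to be found in the camera images.
- cap_blue: Blue plastic liner end cap, closed upright disc, 52 mm diameter, 35 mm high, ribbed side, flat closed top. Origin: centre of its underside; z up. About 50 g.
- cap_black: Black plastic liner end cap, same shape as the blue one: 52 mm diameter, 35 mm high, with a flat CLOSED top (no hole). Origin: centre of its underside; z up. About 50 g.
- catcher: Steel core catcher standing upright: a cylinder 52 mm in diameter with a straight wall up to 42 mm, above it a crown of eight inward-leaning bright teeth tapering to 32 mm diameter at the top, 63 mm high in all. Grip it on the straight wall. Origin: centre of its underside; z up. About 180 g.
- core: Rock core sample standing upright: speckled grey rock in a clear plastic tube with a band of red tape round its upper end (from above a grey disc with a red rim). 53 mm diameter, 71 mm high. Origin: centre of its underside; z up. About 250 g.
- collar: LOOK-ALIKE, stays where it is: plain steel collar, an open tube without teeth, 52 mm outside, 40 mm hole, 45 mm high, upright. Origin: centre of its underside.
- tape_roll: LOOK-ALIKE, stays where it is: roll of black tape lying flat, 58 mm diameter, 24 mm high, with a 36 mm hole through its middle. Origin: centre of its underside.
- pad_blue: Blue foam pad, 92 x 92 x 4 mm, floor of one bay of the fixed yellow tray; place for the blue end cap. Origin: centre of its underside, 5 mm above the table (top 9 mm above it); x, y along its sides. Tray: 215 mm square, walls and dividing cross 5 mm thick and up to 22 mm above the table, bays 105 mm apart in a square; which pad is in which bay varies; turned up to 23 degrees.
- pad_black: Black foam pad, 92 x 92 x 4 mm, floor of one bay of the fixed yellow tray; place for the black end cap. Origin: centre of its underside, 5 mm above the table (top 9 mm above it); x, y along its sides. Tray: 215 mm square, walls and dividing cross 5 mm thick and up to 22 mm above the table, bays 105 mm apart in a square; which pad is in which bay varies; turned up to 23 degrees.
- pad_white: White foam pad, 92 x 92 x 4 mm, floor of one bay of the fixed yellow tray; place for the steel toothed core catcher. Origin: centre of its underside, 5 mm above the table (top 9 mm above it); x, y along its sides. Tray: 215 mm square, walls and dividing cross 5 mm thick and up to 22 mm above the table, bays 105 mm apart in a square; which pad is in which bay varies; turned up to 23 degrees.
- pad_red: Red foam pad, 92 x 92 x 4 mm, floor of one bay of the fixed yellow tray; place for the rock core with the red band. Origin: centre of its underside, 5 mm above the table (top 9 mm above it); x, y along its sides. Tray: 215 mm square, walls and dividing cross 5 mm thick and up to 22 mm above the table, bays 105 mm apart in a square; which pad is in which bay varies; turned up to 23 degrees.
Mind the look-alikes: they are no part of the job. What is shaped like the catcher but green or turquoise is not meant.

How it is judged:
At the end, for the whole second after the job is handed in: Blue cap on the blue pad, black cap on black, toothed catcher on white, red-banded core on red: each resting on its pad, upright within 0.15 rad, centred within 15 mm, below 20 mm/s; tape roll and plain collar within 30 mm of their start, upright and at rest (horizontal distance between cap_blue and pad_blue below 0.015 m and z of cap_blue in the frame of pad_blue between 0 and 0.008 m and angle between each of cap_blue, cap_black, catcher, core, collar, tape_roll's own z axis and vertical below 0.15 rad and linear speed of each of cap_blue, cap_black, catcher, core, collar, tape_roll below 0.02 m/s and horizontal distance between cap_black and pad_black below 0.015 m and z of cap_black in the frame of pad_black between 0 and 0.008 m and horizontal distance between catcher and pad_white below 0.015 m and z of catcher in the frame of pad_white between 0 and 0.008 m and horizontal distance between core and pad_red below 0.015 m and z of core in the frame of pad_red between 0 and 0.008 m and distance of each of collar, tape_roll from where it was at the start of the episode below 0.03 m); the robot touches nothing.
It also fails if it takes over 115 s, if anything falls off the work surface, if the arm or the gripper's body presses on something with over 40 N, if the wrist force passes 120 N, or if a joint passes its speed limit or range.

## Robot

A 7-joint arm with a two-finger parallel gripper is mounted at the origin on the work surface. World frame = base frame: x ahead of the robot, y to its left, z up, the work surface at z = 0. Lengths are in m, angles in rad, forces in N, time in s.
With the tool pointing down it reaches from about 0.4 to 0.85 m from the base axis. Payload 10.4 kg.
Tool frame: the origin (TCP) lies on the centre line of the jaws, within the pads' length; the fingertips stand r.tip_extent ahead of it and the grasp point (between the pads) lies 3 mm ahead of it (r.tip_extent is the distance from the TCP to the fingertips, in m); z points along the fingers, y is the direction in which the jaws open and shut (so a half turn about z gives the same grasp; the last joint's range is limited). The gripper opens to 87 mm and grips with 3 to 60 N. Pads are 19 mm wide; open, the fingers measure 117 mm over their backs; the gripper's body (75 mm by 190 mm) begins 51 mm behind the grasp point.
Start: joints at [1.084, 0.332, -0.065, 1.46, 0.022, 1.35, -0.088], TCP at [0.28, -0.559, 0.208] pointing down, gripper open.
Joint ranges: [-2.6, 2.6], [-0.5, 2.12], [-1.47, 1.34], [0.16, 2.42], [-1.27, 4.41], [0.06, 2.06], [-2.6, 2.6]. Speed limits (rad/s): [2.22, 2.22, 2.79, 2.79, 3.14, 3.14, 3.14].

## Interface

Orientations are given as a unit quaternion [x, y, z, w].
In Python, from bench import r gives the robot as it stands. The module is installed in compiled form; this text tells all that it offers.
- The arm moves only by the shell command python3 -m jog 'ROWS' [FORCE]. ROWS is JSON, a list of rows, each a list of 5 numbers: the shift along the tool's x, y, z in cm, then the turn about the tool's z in rad, then the closure, from 0 (fully open) to 1 (shut). A call has exactly 10 rows; each row shifts and turns the pose as measured when the row begins, along the tool's axes as they then stand; what a row does not reach is not made up. A row lasts 1/10 s, in which the tool goes at most 50 mm and 8.59 degrees, less where a joint would pass 70% of its speed; a pose out of reach is approached as far as the arm can. A call with a gripper value outside its range is refused whole. The fingers move at their own pace and stop on an object; FORCE is the grip in N (left out, the last holds). Time passes only in rows, so rows that do not move let the fingers close, or fill a call up. It gives the time, the measured TCP pose, the force and the opening at its end, in the units of the state.
- r.read_state(): the state, without advancing time (a new reading comes with each control period).
- r.camera(name): name is "side" or "top" or "wrist"; returns a dict with "pixels" (420x560x3 uint8, red, green, blue), "fx", "fy", "cx", "cy" (pixels), "camera_from_world" (4x4, takes a point from world to camera coordinates). Camera axes: x right, y up, looking along -z (the intrinsics and any distortion apply to the point x, -y, -z); pixel columns grow to the right and rows downward; lengths in m; the calibration is good to about 2 mm. The wrist camera is an equidistant fisheye: a pixel r from the principal point sees the ray r / f radians off the axis. A picture is of the moment at which its call begins. There is no depth.
- r.close_job(): hands the job in, once; it reports no verdict.
The state is a dict: "time": time; "joint_positions": joint angles; "joint_vel": joint speeds; "joint_torque": joint torques, N m; "ee_pos": TCP position; "eef_rot": TCP orientation; "ft_force": force on the tool from outside, world axes, zero at the start; "torque": the same for the moment, N m; "width": finger opening in m.
Only numpy, scipy, OpenCV 4.12 (cv2) and the standard library are available. Lean on these libraries where they do the work, as an engineer would, in place of code of your own. Each camera call takes 0.05 s, during which the arm holds its last target. There are 200 camera calls.

## Working session

There is one attempt and no reset: what is moved stays moved. The work goes in short steps, Python scripts to look and compute and a shell command to move; the robot and the scene stay as the last step left them, time stands still between calls to the robot, and variables do not carry over. Pictures are saved under pics/ and viewed, about 12 in all and at most 16, crops included, and the job is handed in when it is done.

```bash
mkdir -p pics; cat > h.py <<'E'
import numpy as np, cv2
from bench import r
from scipy.spatial.transform import Rotation as R
def snap(n,f):
    c=r.camera(n); cv2.imwrite(f,c["pixels"][:,:,::-1]); np.savez(f[:-4]+".npz",**{k:c[k] for k in c}); return c
def ray(c,u,v,fish=False):
    x=(u-c["cx"])/c["fx"]; y=(v-c["cy"])/c["fy"]
    if fish:
        t=np.hypot(x,y); s=np.sin(t)/max(t,1e-9); d=np.array([x*s,-y*s,-np.cos(t)])
    else: d=np.array([x,-y,-1])
    M=np.array(c["camera_from_world"]); Rt=M[:3,:3].T
    return -Rt@M[:3,3], Rt@d
def pt(c,u,v,z,fish=False):
    o,d=ray(c,u,v,fish); return o+d*(z-o[2])/d[2]
def pose():
    s=r.read_state(); return s,np.array(s["ee_pos"]),R.from_quat(s["eef_rot"])
def to(x,y,z):
    s,p,q=pose(); print("tool shift cm",np.round(100*q.inv().apply(np.array([x,y,z])-p),2),"yawx",np.round(np.arctan2(*q.as_matrix()[[1,0],0]),3),"zaxis",np.round(q.as_matrix()[:,2],3),p.round(4),s["time"])
E
python3 - <<'E'
from h import *
for n in("top","side"):
    c=snap(n,f"pics/{n}0.png"); print(n,c["fx"],c["cx"],c["cy"],ray(c,280,210))
print(r.tip_extent); to(.28,-.559,.208)
E
```

```text
top 403.4557434565788 276.1197087628046 208.81144218568255 (array([ 0.39259304, -0.07255046,  0.94856563]), array([ 0.14210034,  0.00637573, -0.98988283]))
side 385.8761822696002 278.087322550354 201.22817091684252 (array([0.05465703, 0.40337144, 0.55130974]), array([ 0.55585956, -0.52854188, -0.64203189]))
0.022
tool shift cm [ 0.03  0.06 -0.12] yawx 0.464 zaxis [-0.001  0.001 -1.   ] [ 0.2794 -0.5586  0.2068] 0.1
```

View pics/top0.png

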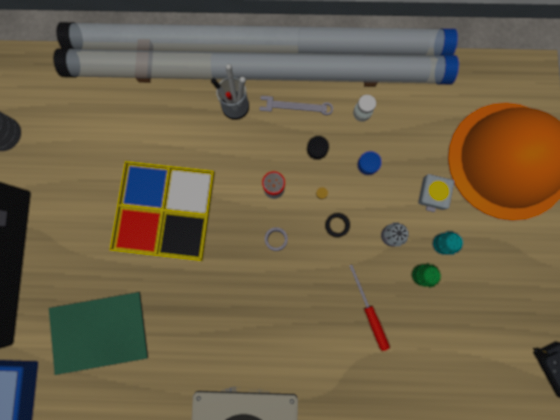

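View pics/side0.png

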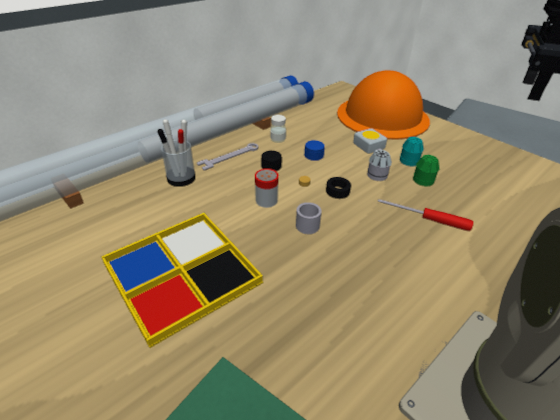

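The top view shows:
- **Closed black cap:** (318,147). The ring at (338,225) has a hole, so it is the tape roll.
- **Toothed steel catcher:** (395,234). The open ring at (276,239) is the collar, and the teal and green ones are not meant.
- **Blue cap:** (370,162).
- **Core with red rim:** (273,183).
- **Tray:** blue, white, red and black bays around (160,210).

One enlarged crop will confirm these.

```bash
python3 - <<'E'
from h import *
im=cv2.imread("pics/top0.png")[120:290,100:460]
im=cv2.convertScaleAbs(im,alpha=1.6)
a=cv2.resize(im[:,150:320],None,fx=3.5,fy=3.5,interpolation=cv2.INTER_CUBIC)  # u0=250,v0=120
cv2.imwrite("pics/crop1.png",a)
c=np.load("pics/top0.npz"); s=np.load("pics/side0.npz")
for n,(u,v),z in [("blue",(370,162),.035),("black",(318,147),.035),("catch",(395,234),.06),("core",(273,183),.071),("collar",(276,239),.045),("tape",(338,225),.024),
 ("pb",(146,187),.009),("pw",(188,191),.009),("pr",(138,230),.009),("pk",(182,236),.009)]:
    print(n,pt(c,u,v,z).round(4))
for n,(u,v),z in [("blue",(315,146),.035),("black",(271,157),.035),("core",(267,175),.071),("collar",(308,212),.045)]:
    print("side",n,pt(s,u,v,z).round(4))
E
```

```text
blue [ 0.6413 -0.2728  0.035 ]
black [ 0.6746 -0.1519  0.035 ]
catch [ 0.4729 -0.3208  0.06  ]
core [ 0.5787 -0.0499  0.071 ]
collar [ 0.4565 -0.0594  0.045 ]
tape [ 0.4937 -0.2007  0.024 ]
pb [0.5752 0.254  0.009 ]
pw [0.5678 0.1531 0.009 ]
pr [0.4721 0.2654 0.009 ]
pk [0.4606 0.161  0.009 ]
side blue [ 0.634  -0.2673  0.035 ]
side black [ 0.6685 -0.1441  0.035 ]
side core [ 0.5765 -0.0508  0.071 ]
side collar [ 0.4509 -0.0522  0.045 ]
```

View pics/crop1.png

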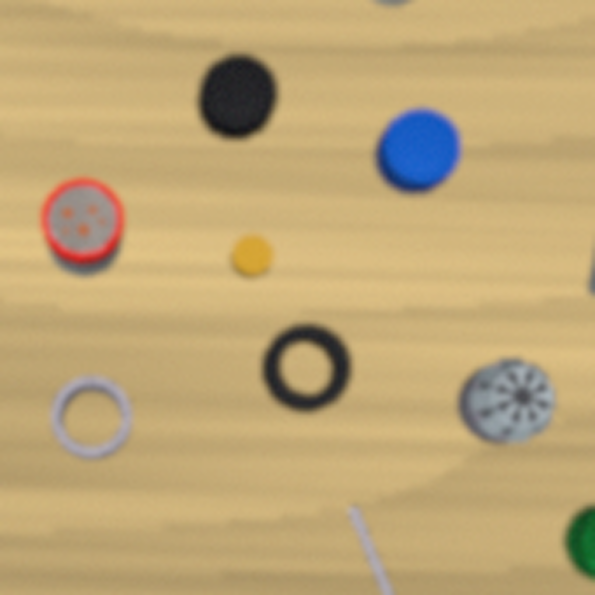

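The crop confirms the choice: closed black disc at (318,147), blue disc at (370,162), toothed catcher with its top at (399,233), and core with red rim at (273,183). The open rings are the tape roll and the collar. I go to the blue cap first.

```bash
python3 -c "
from h import *
to(.6413,-.2728,.2)"
```

```text
tool shift cm [45.15 -9.37  0.69] yawx 0.464 zaxis [-0.001  0.001 -1.   ] [ 0.2794 -0.5586  0.2068] 0.1
```

```bash
python3 -m jog '[[4.5,-0.9,0,0,0],[4.5,-0.9,0,0,0],[4.5,-0.9,0,0,0],[4.5,-0.9,0,0,0],[4.5,-0.9,0,0,0],[4.5,-0.9,0,0,0],[4.5,-0.9,0,0,0],[4.5,-0.9,0,0,0],[4.5,-0.9,0,0,0],[4.5,-0.9,0,0,0]]' 25; python3 -c "
from h import *
to(.6413,-.2728,.2)"
```

```text
time: 1.1
ee_pos: [0.6468, -0.2753, 0.2009]
eef_rot: [0.975, 0.221, -0.004, -0.002]
ft_force: [-0.0, -1.1, -0.2]
width: 0.0871
tool shift cm [-0.39 -0.47  0.1 ] yawx 0.446 zaxis [-0.009  0.002 -1.   ] [ 0.6468 -0.2753  0.2009] 1.1
```

```bash
python3 -m jog '[[-0.2,-0.2,2,0,0],[-0.1,-0.2,2,0,0],[0,0,2,0,0],[0,0,2,0,0],[0,0,0,0,0],[0,0,0,0,0],[0,0,0,0,0],[0,0,0,0,0],[0,0,0,0,0],[0,0,0,0,0]]'; python3 -c "
from h import *
snap('wrist','pics/w1.png')
to(.6413,-.2728,.2)"
```

```text
time: 2.1
ee_pos: [0.6483, -0.2619, 0.1182]
eef_rot: [0.974, 0.228, -0.003, -0.004]
ft_force: [-0.2, -0.9, 0.2]
width: 0.0872
tool shift cm [-1.14  0.58 -8.18] yawx 0.459 zaxis [-0.008  0.007 -1.   ] [ 0.6483 -0.2619  0.1182] 2.15
```

View pics/w1.png

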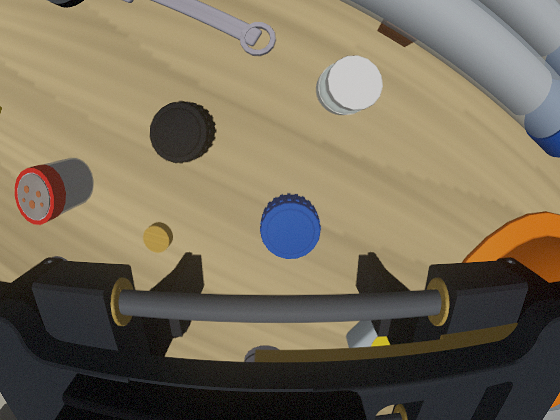

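The wrist view shows the blue cap's top at about (291,229), ahead of the jaws. The closed black cap is at (182,131) and the red-banded core's top is at (38,195).

```bash
python3 -c "
from h import *
c=np.load('pics/w1.npz')
for n,u,v,z in [('blue',291,229,.035),('black',182,131,.035),('core',38,195,.071)]:
  print(n,pt(c,u,v,z,True).round(4))
p=pt(c,291,229,.035,True); to(p[0],p[1],.037); to(.6413,-.2728,.037)"
```

```text
blue [ 0.6452 -0.2746  0.035 ]
black [ 0.6805 -0.1576  0.035 ]
core [ 0.5839 -0.0584  0.071 ]
tool shift cm [-0.81  1.08  8.12] yawx 0.459 zaxis [-0.008  0.007 -1.   ] [ 0.6483 -0.2619  0.1182] 2.15
tool shift cm [-1.09  0.75  8.12] yawx 0.459 zaxis [-0.008  0.007 -1.   ] [ 0.6483 -0.2619  0.1182] 2.15
```

```bash
python3 -m jog '[[-0.5,0.5,0,0,0],[-0.4,0.4,0,0,0],[0,0,1.6,0,0],[0,0,1.6,0,0],[0,0,1.6,0,0],[0,0,1.6,0,0],[0,0,1,0,0],[0,0,0,0,0],[0,0,0,0,0],[0,0,0,0,0]]'; python3 -c "
from h import *
to(.643,-.2737,.037)"
```

```text
time: 3.15
ee_pos: [0.6417, -0.2739, 0.0351]
eef_rot: [0.974, 0.228, -0.004, -0.006]
ft_force: [0.3, -0.2, -0.4]
width: 0.0871
tool shift cm [ 0.12  0.03 -0.2 ] yawx 0.459 zaxis [-0.011  0.009 -1.   ] [ 0.6417 -0.2739  0.0351] 3.15
```

```bash
python3 -m jog '[[0,0,0,0,1],[0,0,0,0,1],[0,0,0,0,1],[0,0,0,0,1],[0,0,0,0,1],[0,0,0,0,1],[0,0,-1,0,1],[0,0,-2,0,1],[0,0,-3,0,1],[0,0,-3,0,1]]' 25; python3 -c "
from h import *
to(.5752,.254,.13)"
```

```text
time: 4.15
ee_pos: [0.6413, -0.2742, 0.1274]
eef_rot: [0.974, 0.228, -0.006, -0.007]
ft_force: [0.2, -0.3, 0.5]
width: 0.0147
tool shift cm [ 17.51 -50.27   0.38] yawx 0.46 zaxis [-0.015  0.01  -1.   ] [ 0.6413 -0.2742  0.1274] 4.15
```

```bash
python3 -c "
from h import *
c=snap('wrist','pics/w2.png'); s=r.read_state();print(s['width'],s['ft_force'])"
```

```text
0.011123151312309041 [ 0.85860484 -0.26459992  5.22467255]
```

View pics/w2.png

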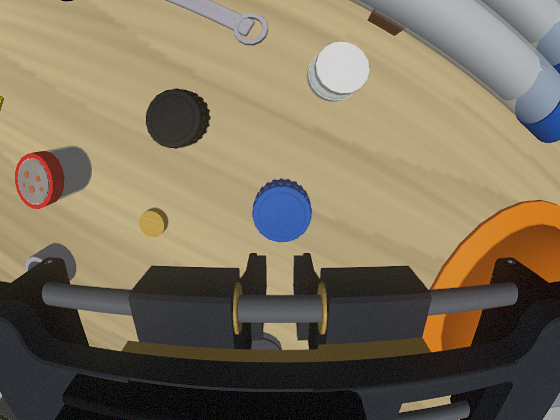

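```bash
python3 -c "
from h import *
c=np.load('pics/w2.npz')
print(c['camera_from_world'].round(3),c['fx'],c['cx'],c['cy'])
print(pt(c,282,213,.035,True),pt(c,177,119,.035,True))
s,p,q=pose();M=c['camera_from_world']
tip=p+q.as_matrix()[:,2]*.022
for w in (-.006,.006):
  X=M[:3,:3]@(tip+q.as_matrix()[:,1]*w)+M[:3,3];X=X*[1,-1,-1];t=np.arctan2(np.hypot(*X[:2]),X[2]);d=X[:2]/np.hypot(*X[:2]);print(c['cx']+c['fx']*t*d[0],c['cy']+c['fy']*t*d[1])
t=snap('top','pics/top1.png');im=t['pixels'].astype(int)
m=(im[...,2]-im[...,0]>60)&(im[...,2]-im[...,1]>30);m[:130]=0;m[200:]=0;m[:,:330]=0;m[:,400:]=0
v,u=np.nonzero(m);print(len(u),u.mean() if len(u) else 0,v.mean() if len(u) else 0)"
```

```text
[[ 0.444 -0.896 -0.016 -0.53 ]
 [ 0.853  0.429 -0.297 -0.417]
 [ 0.273  0.118  0.955 -0.457]
 [ 0.     0.     0.     1.   ]] 325.19226210127806 279.52104349255796 218.3784615118298
[ 0.644417   -0.27469927  0.035     ] [ 0.67897599 -0.15859633  0.035     ]
271.07722624736596 247.97243696937548
289.89910252393946 248.02603704212882
156 372.28205128205127 166.31410256410257
```

The cap sits untouched at (282,213), which maps to (0.644,-0.275). The fingers close at about 72 mm/s, so they had not reached it before I lifted. I'll repeat with a longer close.

```bash
python3 -m jog '[[0,0,0,0,0.15],[0,0,0,0,0.15],[0,0,0,0,0.15],[0,0,0,0,0.15],[0,0,0,0,0.15],[0,0,0,0,0.15],[0,0,0,0,0.15],[0,0,0,0,0.15],[0,0,0,0,0.15],[0,0,0,0,0.15]]' 25; python3 -c "
from h import *
to(.6444,-.2742,.037)"
```

```text
time: 5.25
ee_pos: [0.6428, -0.2746, 0.1299]
eef_rot: [0.974, 0.228, -0.004, -0.005]
ft_force: [-0.2, -0.1, -0.7]
width: 0.0726
tool shift cm [0.21 0.15 9.29] yawx 0.46 zaxis [-0.01   0.009 -1.   ] [ 0.6428 -0.2746  0.1299] 5.25
```

```bash
python3 -m jog '[[0.3,0,2,0,0.15],[0,0,2,0,0.15],[0,0,2,0,0.15],[0,0,2,0,0.15],[0,0,1,0,0.15],[0,0,0,0,0.15],[0,0,0,0,0.8],[0,0,0,0,0.8],[0,0,0,0,0.8],[0,0,0,0,0.8]]' 25; python3 -m jog '[[0,0,0,0,0.8],[0,0,0,0,0.8],[0,0,0,0,0.8],[0,0,-1,0,0.8],[0,0,-2,0,0.8],[0,0,-3,0,0.8],[0,0,-3,0,0.8],[0,0,-1,0,0.8],[0,0,0,0,0.8],[0,0,0,0,0.8]]';python3 -c "
from h import *
to(.5752,.254,.14)"
```

```text
time: 6.25
ee_pos: [0.6476, -0.2736, 0.0421]
eef_rot: [0.974, 0.228, -0.001, -0.003]
ft_force: [-0.4, -0.3, -0.2]
width: 0.05
time: 7.25
ee_pos: [0.6479, -0.2741, 0.1488]
eef_rot: [0.974, 0.228, -0.0, -0.003]
ft_force: [0.1, -0.7, -1.1]
width: 0.0175
tool shift cm [ 16.9  -50.55   1.2 ] yawx 0.459 zaxis [-0.002  0.006 -1.   ] [ 0.6479 -0.2741  0.1488] 7.25
```

```bash
python3 -c "
from h import *
a=snap('side','pics/s2.png')['pixels'];b=snap('wrist','pics/w3.png')['pixels']
A=cv2.resize(a[80:260,200:440],(720,540),interpolation=cv2.INTER_CUBIC);B=cv2.resize(b,(400,300))
cv2.imwrite('pics/s2c.png',A[:,:,::-1])
c=np.hstack([cv2.resize(a[60:260,220:420],(400,400)),cv2.resize(b[100:380,140:420],(400,400))]);cv2.imwrite('pics/m2.png',c[:,:,::-1])"
```

```text
(no output)
```

View pics/m2.png

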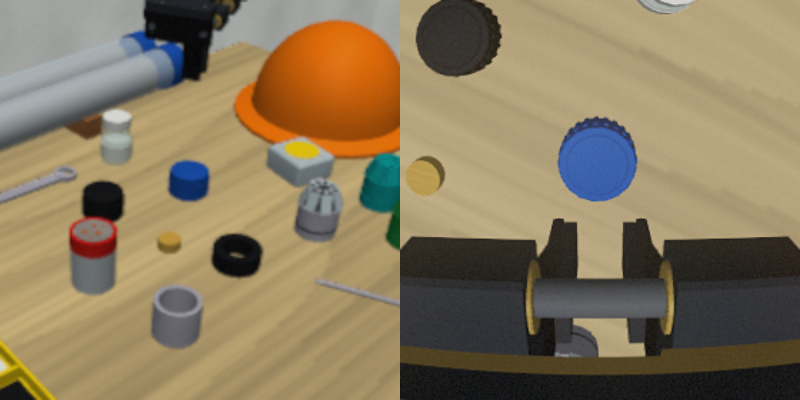

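The cap again has not moved: (278,212) in the wrist view and (314,146) in the side view. I'll descend with the jaws open, then look at the fingers around the cap before closing.

```bash
python3 -m jog '[[-0.2,0,0,0,0.1],[0,0,0,0,0.1],[0,0,0,0,0.1],[0,0,0,0,0.1],[0,0,0,0,0.1],[0,0,0,0,0.1],[0,0,0,0,0.1],[0,0,0,0,0.1],[0,0,0,0,0.1],[0,0,0,0,0.1]]' 25; python3 -m jog '[[0,0,2,0,0.1],[0,0,2,0,0.1],[0,0,2,0,0.1],[0,0,2,0,0.1],[0,0,2,0,0.1],[0,0,0.7,0,0.1],[0,0,0,0,0.1],[0,0,0,0,0.1],[0,0,0,0,0.1],[0,0,0,0,0.1]]';python3 -c "
from h import *
a=snap('side','pics/s3.png')['pixels'];c=snap('wrist','pics/w3.png');b=c['pixels']
d=np.hstack([cv2.resize(a[60:200,260:400],(400,400)),cv2.resize(b[100:380,140:420],(400,400))]);cv2.imwrite('pics/m3.png',d[:,:,::-1])
to(.6444,-.2747,.037)
s,p,q=pose();M=c['camera_from_world'];print(s['width'])
def pr(P):
  X=(M[:3,:3]@P+M[:3,3])*[1,-1,-1];h=np.hypot(*X[:2]);t=np.arctan2(h,X[2]);return (c['cx']+c['fx']*t*X[0]/h,c['cy']+c['fy']*t*X[1]/h)
m=q.as_matrix()
for x,y,z in [(0,.04,.022),(.0095,.04,.022),(0,-.04,.022),(0,0,.022)]: 
  u,v=pr(p+m@[x,y,z]);print((x,y,z),int(u),int(v),'crop',int(400+(u-140)/.7),int((v-100)/.7))
u,v=pr(np.array([.6444,-.2747,.035]));print('cap',u,v,'crop',int(400+(u-140)/.7),int((v-100)/.7))"
```

```text
time: 8.35
ee_pos: [0.644, -0.2744, 0.1441]
eef_rot: [0.974, 0.228, -0.003, -0.005]
ft_force: [-0.2, 0.2, 0.3]
width: 0.0775
time: 9.35
ee_pos: [0.6458, -0.2745, 0.0381]
eef_rot: [0.974, 0.228, -0.0, -0.003]
ft_force: [0.3, 0.1, 0.3]
width: 0.0782
tool shift cm [-0.13 -0.04  0.1 ] yawx 0.459 zaxis [-0.002  0.006 -1.   ] [ 0.6457 -0.2745  0.038 ] 9.45
0.07856199955976217
(0, 0.04, 0.022) 337 246 crop 682 209
(0.0095, 0.04, 0.022) 338 233 crop 683 190
(0, -0.04, 0.022) 217 246 crop 510 209
(0, 0, 0.022) 277 247 crop 596 210
cap 276.70775907139716 260.6520405698083 crop 595 229
```

View pics/m3.png

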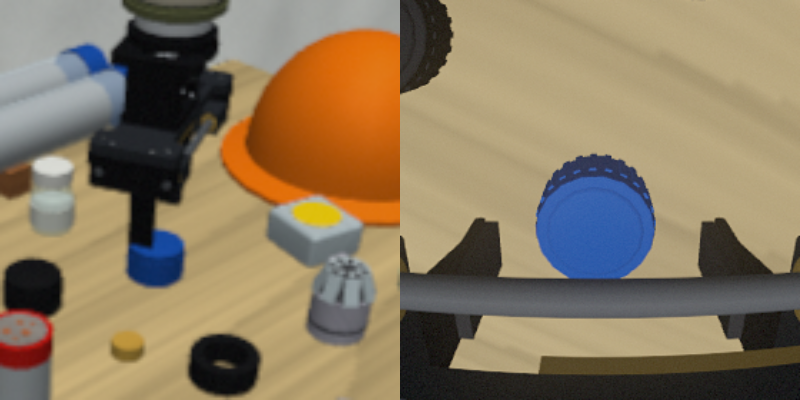

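```bash
python3 -c "
from h import *
c=np.load('pics/w3.npz');M=c['camera_from_world'];s,p,q=pose();m=q.as_matrix()
S=np.load('pics/s3.npz');N=S['camera_from_world']
def pr(P):
  X=(M[:3,:3]@P+M[:3,3])*[1,-1,-1];h=np.hypot(*X[:2]);t=np.arctan2(h,X[2]);return (400+(c['cx']+c['fx']*t*X[0]/h-140)/.7,(c['cy']+c['fy']*t*X[1]/h-100)/.7)
def ps(P):
  X=(N[:3,:3]@P+N[:3,3])*[1,-1,-1];return ((S['cx']+S['fx']*X[0]/X[2]-260)/.35,(S['cy']+S['fy']*X[1]/X[2]-60)/.35)
for z in (.022,.01,0,-.01): print(z,'wrist front corner',np.round(pr(p+m@[.0095,.0393,z])),np.round(pr(p+m@[.0095,-.0393,z])),'side tip',np.round(ps(p+m@[0,-.045,z])))
print('captop side',ps(np.array([.6444,-.2747,.035])),'base',ps(np.array([.6444,-.2747,0.])))
a=S['pixels'][100:170,270:350];w=c['pixels'][200:350,140:420]
cv2.imwrite('pics/z3.png',np.vstack([cv2.resize(a,(640,560),interpolation=cv2.INTER_CUBIC)])[:,:,::-1])
"
```

```text
0.022 wrist front corner [682. 190.] [511. 190.] side tip [137. 279.]
0.01 wrist front corner [687. 200.] [506. 199.] side tip [138. 268.]
0 wrist front corner [691. 208.] [502. 208.] side tip [139. 258.]
-0.01 wrist front corner [695. 217.] [497. 217.] side tip [139. 249.]
captop side (np.float64(154.45378700855892), np.float64(238.6489015001794)) base (np.float64(151.60073311952033), np.float64(271.0079666533988))
```

View pics/z3.png

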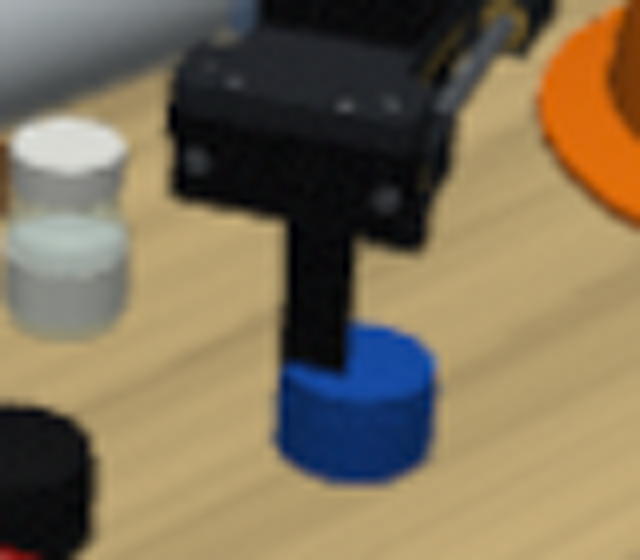

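The side crop shows the fingertip ending at (318,370), just at the top edge of the cap. Both views therefore put the fingertips about 28 mm higher than the reported pose and tip_extent imply, so the jaws closed above the cap. I go 2.6 cm lower in small steps, watching the force.

```bash
python3 -m jog '[[-0.1,0,0.5,0,0.1],[0,0,0.5,0,0.1],[0,0,0.5,0,0.1],[0,0,0.3,0,0.1],[0,0,0.3,0,0.1],[0,0,0.2,0,0.1],[0,0,0,0,0.1],[0,0,0,0,0.1],[0,0,0,0,0.1],[0,0,0,0,0.1]]' 25; python3 -c "
from h import *
a=snap('side','pics/s4.png')['pixels'];c=snap('wrist','pics/w4.png')
to(.6444,-.2747,.012)
d=np.hstack([cv2.resize(a[90:170,270:350],(400,400),interpolation=cv2.INTER_CUBIC),cv2.resize(c['pixels'][100:380,140:420],(400,400))]);cv2.imwrite('pics/m4.png',d[:,:,::-1])
"
```

```text
time: 10.45
ee_pos: [0.6448, -0.2749, 0.0132]
eef_rot: [0.974, 0.228, -0.0, -0.003]
ft_force: [0.5, -0.1, 0.6]
width: 0.0784
tool shift cm [-0.03 -0.03  0.12] yawx 0.459 zaxis [-0.002  0.006 -1.   ] [ 0.6448 -0.2748  0.0132] 10.55
```

View pics/m4.png

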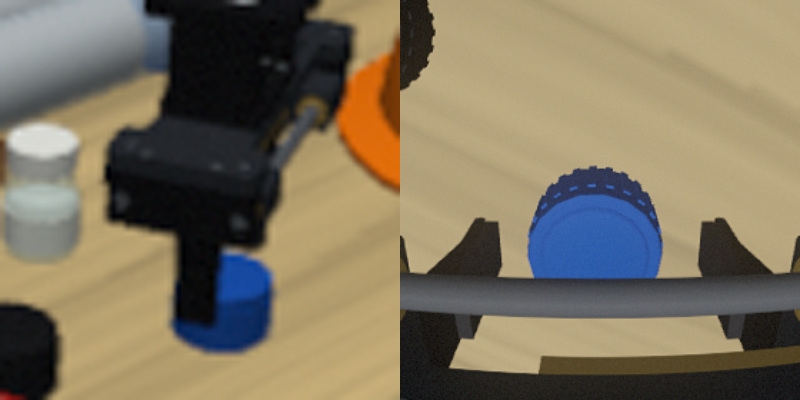

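The fingers now flank the lower half of the cap, with the tip at (197,322) in the crop and no contact force. Close and lift.

```bash
python3 -m jog '[[0,0,0,0,0.9],[0,0,0,0,0.9],[0,0,0,0,0.9],[0,0,0,0,0.9],[0,0,0,0,0.9],[0,0,0,0,0.9],[0,0,0,0,0.9],[0,0,0,0,0.9],[0,0,0,0,0.9],[0,0,0,0,0.9]]' 25; python3 -m jog '[[0,0,-1,0,0.9],[0,0,-2,0,0.9],[0,0,-3,0,0.9],[0,0,-3,0,0.9],[0,0,-1,0,0.9],[0,0,0,0,0.9],[0,0,0,0,0.9],[0,0,0,0,0.9],[0,0,0,0,0.9],[0,0,0,0,0.9]]';python3 -c "
from h import *
to(.5752,.254,.12)"
```

```text
time: 11.55
ee_pos: [0.6449, -0.2749, 0.0135]
eef_rot: [0.974, 0.228, -0.0, -0.003]
ft_force: [-0.1, -0.2, 0.4]
width: 0.0513
time: 12.55
ee_pos: [0.6428, -0.2746, 0.1145]
eef_rot: [0.974, 0.228, -0.003, -0.005]
ft_force: [-1.1, -0.2, -1.3]
width: 0.0511
tool shift cm [ 17.39 -50.37  -0.07] yawx 0.46 zaxis [-0.008  0.008 -1.   ] [ 0.6428 -0.2746  0.1145] 12.55
```

```bash
python3 -m jog '[[1.4,-4.1,0,0,0.9],[1.4,-4.1,0,0,0.9],[1.4,-4.1,0,0,0.9],[1.4,-4.1,0,0,0.9],[1.4,-4.1,0,0,0.9],[1.4,-4.1,0,0,0.9],[1.4,-4.1,0,0,0.9],[1.4,-4.1,0,0,0.9],[1.4,-4.1,0,0,0.9],[1.4,-4.1,0,0,0.9]]';python3 -c "
from h import *
to(.5761,.2558,.12)"
```

```text
time: 13.55
ee_pos: [0.5827, 0.161, 0.1107]
eef_rot: [0.975, 0.221, -0.007, -0.004]
ft_force: [0.2, 0.1, -1.1]
width: 0.0507
tool shift cm [ 3.48 -8.85 -0.87] yawx 0.446 zaxis [-0.016  0.004 -1.   ] [0.5827 0.161  0.1107] 13.55
```

```bash
python3 -m jog '[[0.9,-2.5,-0.4,0,0.9],[0.9,-2.5,-0.3,0,0.9],[0.7,-1.5,0,0,0.9],[0.5,-1,0,0,0.9],[0,0,0,0,0.9],[0,0,0,0,0.9],[0,0,0,0,0.9],[0,0,0,0,0.9],[0,0,0,0,0.9],[0,0,0,0,0.9]]';python3 -c "
from h import *
c=snap('wrist','pics/w5.png')
to(.5761,.2558,.0223)"
```

```text
time: 14.55
ee_pos: [0.5751, 0.246, 0.1152]
eef_rot: [0.975, 0.222, -0.01, -0.004]
ft_force: [0.2, 0.1, -0.1]
width: 0.0507
tool shift cm [ 0.68 -0.72  9.29] yawx 0.449 zaxis [-0.021  0.003 -1.   ] [0.5751 0.246  0.1152] 14.6
```

View pics/w5.png

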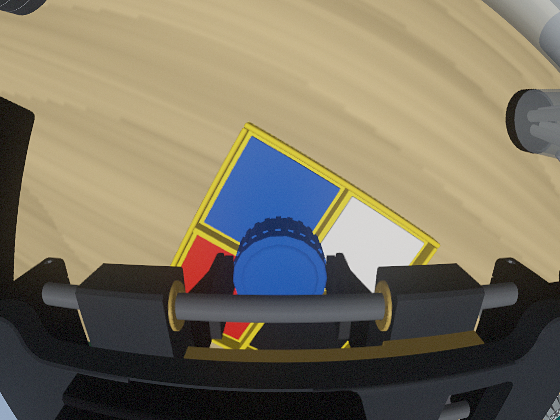

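```bash
python3 -c "
from h import *
c=np.load('pics/w5.npz')
a,b,d=[pt(c,u,v,.009,True) for u,v in((341,190),(204,222),(252,137))]
print(a,b,d,(a+b)/2,np.linalg.norm(a-d),np.linalg.norm(b-d),np.linalg.norm(a-b))
f=[pt(c,u,v,.022,True) for u,v in((248,124),(439,244))];print(f,np.linalg.norm(f[0]-f[1]))
"
```

```text
[0.61631723 0.20493324 0.009     ] [0.53417646 0.30462569 0.009     ] [0.62413708 0.29611468 0.009     ] [0.57524685 0.25477946 0.009     ] 0.09151615087220345 0.09036232603558299 0.12917310295462733
[array([0.63377529, 0.30288747, 0.022     ]), array([0.61606073, 0.09461559, 0.022     ])] 0.20902387811988843
```

The wrist view shows the blue pad's visible corners at (252,137), (341,190) and (204,222). Its centre works out to (0.575,0.255), with 91 mm sides, which agrees with the top camera. Lower the cap.

```bash
python3 -m jog '[[0.4,-0.4,1,0,0.9],[0.3,-0.3,2,0,0.9],[0,0,2,0,0.9],[0,0,2,0,0.9],[0,0,1,0,0.9],[0,0,0.5,0,0.9],[0,0,0,0,0.9],[0,0,0,0,0.9],[0,0,0,0,0.9],[0,0,0,0,0.9]]';python3 -c "
from h import *
to(.5758,.2553,.0223)"
```

```text
time: 15.6
ee_pos: [0.5781, 0.2587, 0.0269]
eef_rot: [0.975, 0.223, -0.008, -0.005]
ft_force: [0.3, 0.5, 0.2]
width: 0.0509
tool shift cm [-0.34  0.21  0.47] yawx 0.449 zaxis [-0.018  0.005 -1.   ] [0.5781 0.2587 0.0269] 15.6
```

```bash
python3 -m jog '[[-0.3,0.2,0.2,0,0.9],[0,0,0.2,0,0.9],[0,0,0.1,0,0.9],[0,0,0,0,0.9],[0,0,0,0,0.15],[0,0,0,0,0.15],[0,0,0,0,0.15],[0,0,0,0,0.15],[0,0,0,0,0.15],[0,0,0,0,0.15]]';python3 -m jog '[[0,0,-1,0,0.1],[0,0,-3,0,0.1],[0,0,-4,0,0.1],[0,0,-2,0,0.1],[0,0,0,0,0.1],[0,0,0,0,0.1],[0,0,0,0,0.1],[0,0,0,0,0.1],[0,0,0,0,0.1],[0,0,0,0,0.1]]';python3 -c "
from h import *
to(.6785,-.155,.13)"
```

```text
time: 16.6
ee_pos: [0.577, 0.2555, 0.0231]
eef_rot: [0.975, 0.222, -0.007, -0.005]
ft_force: [0.2, 0.2, 0.4]
width: 0.0736
time: 17.6
ee_pos: [0.5765, 0.2542, 0.1256]
eef_rot: [0.975, 0.223, -0.009, -0.004]
ft_force: [-0.3, -0.0, -0.5]
width: 0.0785
tool shift cm [-8.6  41.28 -0.83] yawx 0.449 zaxis [-0.02   0.005 -1.   ] [0.5765 0.2542 0.1256] 17.6
```

```bash
python3 -m jog '[[-0.9,4,0,0,0.1],[-0.9,4.3,0,0,0.1],[-0.9,4.3,0,0,0.1],[-0.9,4.3,0,0,0.1],[-0.9,4.3,0,0,0.1],[-0.9,4.3,0,0,0.1],[-0.9,4.3,0,0,0.1],[-0.9,4.3,0,0,0.1],[-0.9,4,0,0,0.1],[-0.5,3,0,0,0.1]]';python3 -m jog '[[0,0,0,0,0.1],[0,0,0,0,0.1],[0,0,0,0,0.1],[0,0,0,0,0.1],[0,0,0,0,0.1],[0,0,0,0,0.1],[0,0,0,0,0.1],[0,0,0,0,0.1],[0,0,0,0,0.1],[0,0,0,0,0.1]]';python3 -c "
from h import *
snap('wrist','pics/w6.png')
to(.678,-.156,.0133)"
```

```text
time: 18.6
ee_pos: [0.6793, -0.1608, 0.1155]
eef_rot: [0.973, 0.229, -0.012, -0.007]
ft_force: [0.1, -0.1, -0.0]
width: 0.078
time: 19.6
ee_pos: [0.6786, -0.1611, 0.1136]
eef_rot: [0.973, 0.229, -0.014, -0.007]
ft_force: [0.2, 0.4, -0.6]
width: 0.0781
tool shift cm [ 0.41 -0.28 10.03] yawx 0.462 zaxis [-0.03   0.008 -1.   ] [ 0.6786 -0.1611  0.1136] 19.65
```

View pics/w6.png

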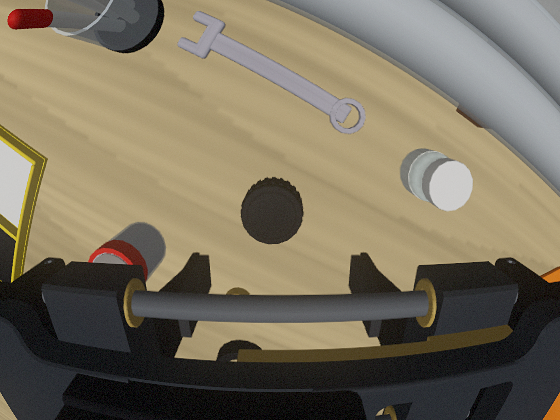

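```bash
python3 -c "
from h import *
c=np.load('pics/w6.npz');p=pt(c,272,212,.035,True);print(p);to(p[0],p[1],.0135)"
```

```text
[ 0.68122258 -0.15245305  0.035     ]
tool shift cm [ 0.86 -0.45 10.01] yawx 0.462 zaxis [-0.03   0.008 -1.   ] [ 0.6786 -0.1611  0.1136] 19.65
```

The wrist view shows the closed black cap's top at (272,212), with the core well clear at the lower left. Descend and grip.

```bash
python3 -m jog '[[0.4,-0.3,1,0,0.1],[0.3,-0.1,2,0,0.1],[0,0,2,0,0.1],[0,0,2,0,0.1],[0,0,1.5,0,0.1],[0,0,0.8,0,0.1],[0,0,0.4,0,0.1],[0,0,0,0,0.1],[0,0,0,0,0.1],[0,0,0,0,0.1]]';python3 -c "
from h import *
to(.680,-.154,.0135)"
```

```text
time: 20.65
ee_pos: [0.6816, -0.1516, 0.0114]
eef_rot: [0.973, 0.229, -0.013, -0.007]
ft_force: [0.3, -0.6, -0.0]
width: 0.0784
tool shift cm [-0.26  0.14 -0.21] yawx 0.462 zaxis [-0.028  0.008 -1.   ] [ 0.6816 -0.1516  0.0114] 20.65
```

Good enough. Close and lift.

```bash
python3 -m jog '[[-0.1,0.1,-0.2,0,0.9],[0,0,0,0,0.9],[0,0,0,0,0.9],[0,0,0,0,0.9],[0,0,0,0,0.9],[0,0,0,0,0.9],[0,0,0,0,0.9],[0,0,0,0,0.9],[0,0,0,0,0.9],[0,0,0,0,0.9]]' 25;python3 -c "
from h import *
to(.68,-.154,.0135)"; python3 -m jog '[[0,0,-1,0,0.9],[0,0,-2,0,0.9],[0,0,-3,0,0.9],[0,0,-3,0,0.9],[0,0,-1,0,0.9],[0,0,0,0,0.9],[0,0,0,0,0.9],[0,0,0,0,0.9],[0,0,0,0,0.9],[0,0,0,0,0.9]]';python3 -c "
from h import *
to(.4617,.161,.12)"
```

```text
time: 21.65
ee_pos: [0.6824, -0.1535, 0.0158]
eef_rot: [0.973, 0.229, -0.011, -0.006]
ft_force: [-0.4, 0.5, 0.0]
width: 0.0502
tool shift cm [-0.24 -0.06  0.23] yawx 0.462 zaxis [-0.025  0.007 -1.   ] [ 0.6824 -0.1535  0.0158] 21.65
time: 22.65
ee_pos: [0.6824, -0.1537, 0.1165]
eef_rot: [0.973, 0.229, -0.014, -0.008]
ft_force: [-0.5, -0.3, -0.5]
width: 0.0502
tool shift cm [ -5.73 -38.     0.62] yawx 0.462 zaxis [-0.031  0.009 -0.999] [ 0.6824 -0.1537  0.1165] 22.65
```

```bash
python3 -m jog '[[-0.6,-3.5,0,0,0.9],[-0.6,-3.9,0,0,0.9],[-0.6,-3.9,0,0,0.9],[-0.6,-3.9,0,0,0.9],[-0.6,-3.9,0,0,0.9],[-0.6,-3.9,0,0,0.9],[-0.6,-3.9,0,0,0.9],[-0.5,-3.9,0,0,0.9],[-0.5,-3.5,0,0,0.9],[-0.5,-2.5,0,0,0.9]]';python3 -m jog '[[0,0,0,0,0.9],[0,0,0,0,0.9],[0,0,0,0,0.9],[0,0,0,0,0.9],[0,0,0,0,0.9],[0,0,0,0,0.9],[0,0,0,0,0.9],[0,0,0,0,0.9],[0,0,0,0,0.9],[0,0,0,0,0.9]]';python3 -c "
from h import *
to(.4617,.161,.0258)"
```

```text
time: 23.65
ee_pos: [0.4575, 0.1569, 0.1195]
eef_rot: [0.974, 0.225, -0.018, -0.008]
ft_force: [1.3, 0.4, -0.0]
width: 0.0505
time: 24.65
ee_pos: [0.4569, 0.1564, 0.1184]
eef_rot: [0.974, 0.226, -0.019, -0.008]
ft_force: [0.4, 0.0, -1.0]
width: 0.0503
tool shift cm [0.95 0.02 9.24] yawx 0.455 zaxis [-0.041  0.006 -0.999] [0.4569 0.1564 0.1184] 24.65
```

```bash
python3 -m jog '[[0.4,0,1,0,0.9],[0.4,0,2,0,0.9],[0,0,2,0,0.9],[0,0,2,0,0.9],[0,0,1,0,0.9],[0,0,0.6,0,0.9],[0,0,0.2,0,0.9],[0,0,0,0,0.9],[0,0,0,0,0.9],[0,0,0,0,0.9]]';python3 -c "
from h import *
to(.4617,.161,.0253)"
```

```text
time: 25.65
ee_pos: [0.4628, 0.162, 0.0262]
eef_rot: [0.974, 0.226, -0.018, -0.008]
ft_force: [-0.6, 0.5, -0.8]
width: 0.0503
tool shift cm [-0.14  0.04  0.09] yawx 0.456 zaxis [-0.038  0.007 -0.999] [0.4628 0.162  0.0262] 25.65
```

```bash
python3 -m jog '[[0,0,0.1,0,0.9],[0,0,0,0,0.9],[0,0,0,0,0.9],[0,0,0,0,0.15],[0,0,0,0,0.15],[0,0,0,0,0.15],[0,0,0,0,0.15],[0,0,0,0,0.15],[0,0,0,0,0.15],[0,0,0,0,0.15]]';python3 -m jog '[[0,0,-1,0,0.05],[0,0,-3,0,0.05],[0,0,-4,0,0.05],[0,0,-3,0,0.05],[0,0,0,0,0.05],[0,0,0,0,0.05],[0,0,0,0,0.05],[0,0,0,0,0.05],[0,0,0,0,0.05],[0,0,0,0,0.05]]';python3 -c "
from h import *
c=np.load('pics/top0.npz');p=pt(c,399.1,233.1,.063);print(p)
to(p[0]+.003,p[1]-.002,.14)"
```

```text
time: 26.65
ee_pos: [0.4638, 0.1622, 0.0265]
eef_rot: [0.974, 0.226, -0.016, -0.008]
ft_force: [0.1, -0.3, -0.4]
width: 0.0738
time: 27.65
ee_pos: [0.4659, 0.1612, 0.1413]
eef_rot: [0.974, 0.226, -0.018, -0.008]
ft_force: [-0.6, -0.7, 0.0]
width: 0.0831
[ 0.47484943 -0.32893528  0.063     ]
tool shift cm [-20.63  44.7   -0.29] yawx 0.457 zaxis [-0.039  0.008 -0.999] [0.4659 0.1612 0.1413] 27.65
```

```bash
python3 -m jog '[[-1.9,4,0,0,0.05],[-1.9,4.2,0,0,0.05],[-1.9,4.2,0,0,0.05],[-1.9,4.2,0,0,0.05],[-1.9,4.2,0,0,0.05],[-1.9,4.2,0,0,0.05],[-1.9,4.2,0,0,0.05],[-1.9,4.2,0,0,0.05],[-1.9,4.2,0,0,0.05],[-1.6,3.6,0,0,0.05]]';python3 -m jog '[[0,0,0,0,0.05],[0,0,0,0,0.05],[0,0,0,0,0.05],[0,0,0,0,0.05],[0,0,0,0,0.05],[0,0,0,0,0.05],[0,0,0,0,0.05],[0,0,0,0,0.05],[0,0,0,0,0.05],[0,0,0,0,0.05]]';python3 -c "
from h import *
snap('wrist','pics/w7.png')
to(.478,-.331,.018)"
```

```text
time: 28.65
ee_pos: [0.48, -0.3007, 0.1326]
eef_rot: [0.972, 0.233, -0.02, -0.01]
ft_force: [-0.4, -0.6, 0.2]
width: 0.0828
time: 29.65
ee_pos: [0.4788, -0.3021, 0.1308]
eef_rot: [0.972, 0.232, -0.021, -0.011]
ft_force: [0.3, -0.8, -0.3]
width: 0.0827
tool shift cm [-0.96  2.89 11.24] yawx 0.469 zaxis [-0.047  0.011 -0.999] [ 0.4788 -0.3021  0.1308] 29.7
```

View pics/w7.png

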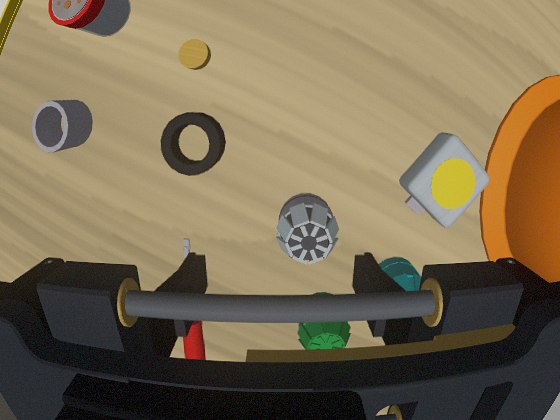

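The wrist view shows the toothed catcher's crown at (309,242). Teal is behind the right finger at about (400,275), green is at (325,340), and the box at (445,180) is clear.

```bash
python3 -c "
from h import *
c=np.load('pics/w7.npz');p=pt(c,309,242,.063,True);print(p);to(p[0],p[1],.018)
t=np.load('pics/top0.npz');print('teal',pt(t,452,242,.06),pt(t,444,244,0),'green',pt(t,431,274,.06))
q=p[:2];print('finger back R',q+.0585*np.array([.452,-.892]))"
```

```text
[ 0.47446115 -0.32997427  0.063     ]
tool shift cm [-1.23  2.64 11.25] yawx 0.469 zaxis [-0.047  0.011 -0.999] [ 0.4788 -0.3021  0.1308] 29.7
teal [ 0.45844905 -0.44471144  0.06      ] [ 0.45776474 -0.45109838  0.        ] green [ 0.38807022 -0.39694321  0.06      ]
finger back R [ 0.50090315 -0.38215627]
```

```bash
python3 -m jog '[[-0.6,1.2,0,0,0.05],[-0.5,1.0,0,0,0.05],[0,0.4,1,0,0.05],[0,0,2,0,0.05],[0,0,2,0,0.05],[0,0,2,0,0.05],[0,0,1,0,0.05],[0,0,0,0,0.05],[0,0,0,0,0.05],[0,0,0,0,0.05]]';python3 -c "
from h import *
to(.476,-.3305,.018)"
```

```text
time: 30.7
ee_pos: [0.4762, -0.3363, 0.0451]
eef_rot: [0.973, 0.23, -0.022, -0.01]
ft_force: [0.8, -0.8, 0.5]
width: 0.0823
tool shift cm [ 0.34 -0.45  2.71] yawx 0.464 zaxis [-0.047  0.01  -0.999] [ 0.4762 -0.3363  0.0451] 30.7
```

```bash
python3 -m jog '[[0.3,-0.4,0.5,0,0.05],[0,0,0.8,0,0.05],[0,0,0.8,0,0.05],[0,0,0.4,0,0.05],[0,0,0,0,0.05],[0,0,0,0,0.05],[0,0,0,0,0.05],[0,0,0,0,0.05],[0,0,0,0,0.05],[0,0,0,0,0.05]]';python3 -m jog '[[0,0,0,0,0.9],[0,0,0,0,0.9],[0,0,0,0,0.9],[0,0,0,0,0.9],[0,0,0,0,0.9],[0,0,0,0,0.9],[0,0,0,0,0.9],[0,0,0,0,0.9],[0,0,0,0,0.9],[0,0,0,0,0.9]]' 40;python3 -c "
from h import *
to(.476,-.3305,.018)"
```

```text
time: 31.7
ee_pos: [0.4775, -0.3314, 0.0203]
eef_rot: [0.973, 0.23, -0.02, -0.009]
ft_force: [0.7, 0.7, 0.2]
width: 0.0827
time: 32.7
ee_pos: [0.4775, -0.3311, 0.0205]
eef_rot: [0.973, 0.23, -0.02, -0.009]
ft_force: [-0.7, -0.3, 0.3]
width: 0.0504
tool shift cm [-0.1  -0.12  0.26] yawx 0.465 zaxis [-0.044  0.009 -0.999] [ 0.4775 -0.3311  0.0205] 32.7
```

```bash
python3 -m jog '[[0,0,-1,0,0.9],[0,0,-2,0,0.9],[0,0,-3,0,0.9],[0,0,-3,0,0.9],[0,0,-2,0,0.9],[0,0,0,0,0.9],[0,0,0,0,0.9],[0,0,0,0,0.9],[0,0,0,0,0.9],[0,0,0,0,0.9]]';python3 -c "
from h import *
to(.5663,.1512,.135)"
```

```text
time: 33.7
ee_pos: [0.4799, -0.3311, 0.1325]
eef_rot: [0.973, 0.23, -0.023, -0.011]
ft_force: [-0.3, -0.3, -2.4]
width: 0.0506
tool shift cm [ 29.31 -39.27  -0.11] yawx 0.465 zaxis [-0.049  0.012 -0.999] [ 0.4799 -0.3311  0.1325] 33.7
```

```bash
python3 -m jog '[[2.8,-3.8,0,0,0.9],[2.8,-3.8,0,0,0.9],[2.8,-3.8,0,0,0.9],[2.8,-3.8,0,0,0.9],[2.8,-3.8,0,0,0.9],[2.8,-3.8,0,0,0.9],[2.8,-3.8,0,0,0.9],[2.8,-3.8,0,0,0.9],[2.7,-3.6,0,0,0.9],[2.2,-3,0,0,0.9]]';python3 -m jog '[[0,0,0,0,0.9],[0,0,0,0,0.9],[0,0,0,0,0.9],[0,0,0,0,0.9],[0,0,0,0,0.9],[0,0,0,0,0.9],[0,0,0,0,0.9],[0,0,0,0,0.9],[0,0,0,0,0.9],[0,0,0,0,0.9]]';python3 -c "
from h import *
to(.5663,.1512,.0305)"
```

```text
time: 34.7
ee_pos: [0.5581, 0.1306, 0.1262]
eef_rot: [0.974, 0.223, -0.027, -0.012]
ft_force: [1.1, 0.4, -1.5]
width: 0.0507
time: 35.7
ee_pos: [0.5567, 0.1324, 0.124]
eef_rot: [0.974, 0.224, -0.029, -0.012]
ft_force: [-1.4, 0.1, -1.8]
width: 0.0504
tool shift cm [ 2.16 -0.93  9.3 ] yawx 0.453 zaxis [-0.062  0.011 -0.998] [0.5567 0.1324 0.124 ] 35.7
```

```bash
python3 -m jog '[[0.8,-0.4,0,0,0.9],[0.7,-0.4,1,0,0.9],[0.6,-0.1,2,0,0.9],[0,0,2,0,0.9],[0,0,2,0,0.9],[0,0,1,0,0.9],[0,0,0.6,0,0.9],[0,0,0.2,0,0.9],[0,0,0,0,0.9],[0,0,0,0,0.9]]';python3 -c "
from h import *
to(.5663,.1512,.0300)"
```

```text
time: 36.7
ee_pos: [0.5688, 0.157, 0.0306]
eef_rot: [0.974, 0.226, -0.028, -0.013]
ft_force: [-0.6, 0.2, -0.9]
width: 0.0501
tool shift cm [-0.48  0.41  0.06] yawx 0.457 zaxis [-0.06   0.013 -0.998] [0.5688 0.157  0.0306] 36.7
```

```bash
python3 -m jog '[[-0.3,0.3,-0.1,0,0.9],[-0.2,0.1,0,0,0.9],[0,0,0,0,0.9],[0,0,0.2,0,0.9],[0,0,0,0,0.9],[0,0,0,0,0.15],[0,0,0,0,0.15],[0,0,0,0,0.15],[0,0,0,0,0.15],[0,0,0,0,0.15]]';python3 -c "
from h import *
to(.5663,.1512,.03)";python3 -m jog '[[0,0,0,0,0.1],[0,0,-1,0,0.1],[0,0,-3,0,0.05],[0,0,-4,0,0.05],[0,0,-3,0,0.05],[0,0,0,0,0.05],[0,0,0,0,0.05],[0,0,0,0,0.05],[0,0,0,0,0.05],[0,0,0,0,0.05]]';python3 -c "
from h import *
to(.581,-.054,.16)"
```

```text
time: 37.7
ee_pos: [0.5677, 0.1511, 0.032]
eef_rot: [0.974, 0.225, -0.026, -0.013]
ft_force: [0.1, -0.0, 0.4]
width: 0.073
tool shift cm [-0.11 -0.07  0.2 ] yawx 0.456 zaxis [-0.056  0.014 -0.998] [0.5677 0.1511 0.032 ] 37.7
time: 38.7
ee_pos: [0.5729, 0.1494, 0.1474]
eef_rot: [0.974, 0.226, -0.027, -0.014]
ft_force: [0.4, 0.2, -0.2]
width: 0.0828
tool shift cm [-8.29 18.56 -1.6 ] yawx 0.457 zaxis [-0.058  0.014 -0.998] [0.5729 0.1494 0.1474] 38.7
```

```bash
python3 -m jog '[[-1,2,0,0,0.05],[-1,2.2,0,0,0.05],[-1,2.2,0,0,0.05],[-1,2.2,0,0,0.05],[-1,2.2,0,0,0.05],[-1,2.2,0,0,0.05],[-0.9,2.2,0,0,0.05],[-0.8,1.6,0,0,0.05],[-0.3,0.6,0,0,0.05],[0,0,0,0,0.05]]';python3 -c "
from h import *
snap('wrist','pics/w8.png')
to(.582,-.052,.03)"
```

```text
time: 39.7
ee_pos: [0.5733, -0.0479, 0.1363]
eef_rot: [0.973, 0.227, -0.033, -0.015]
ft_force: [0.3, 0.5, -0.1]
width: 0.0829
tool shift cm [ 1.18  1.3  10.53] yawx 0.461 zaxis [-0.072  0.015 -0.997] [ 0.5733 -0.0472  0.1363] 39.75
```

View pics/w8.png

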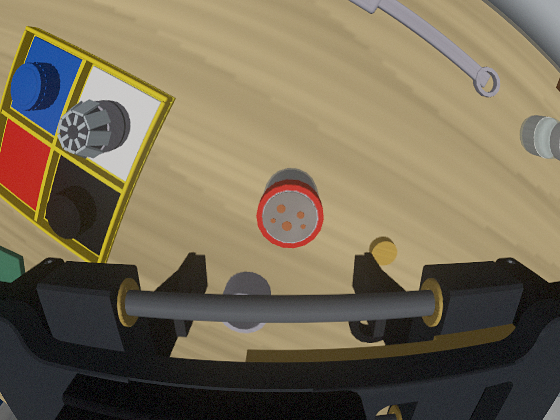

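The wrist view shows the blue cap, catcher and black cap standing in their bays. The core's top is at (290,216).

```bash
python3 -c "
from h import *
c=np.load('pics/w8.npz');p=pt(c,290,216,.071,True);print(p);to(p[0],p[1],.03)"
```

```text
[ 0.58061593 -0.05141308  0.071     ]
tool shift cm [ 1.08  1.19 10.54] yawx 0.461 zaxis [-0.072  0.015 -0.997] [ 0.5733 -0.0472  0.1363] 39.75
```

```bash
python3 -m jog '[[0.5,0.6,0,0,0.05],[0.4,0.5,0,0,0.05],[0.1,0,1,0,0.05],[0,0,2,0,0.05],[0,0,2,0,0.05],[0,0,2,0,0.05],[0,0,1.6,0,0.05],[0,0,0.8,0,0.05],[0,0,0.3,0,0.05],[0,0,0,0,0.05]]';python3 -c "
from h import *
to(.580,-.0516,.03)"
```

```text
time: 40.75
ee_pos: [0.5817, -0.0431, 0.0311]
eef_rot: [0.972, 0.233, -0.033, -0.017]
ft_force: [1.0, 0.0, 0.4]
width: 0.0825
tool shift cm [-0.53  0.69  0.1 ] yawx 0.471 zaxis [-0.072  0.018 -0.997] [ 0.5817 -0.0431  0.0311] 40.75
```

```bash
python3 -m jog '[[-0.3,0.4,0,0,0.05],[-0.2,0.3,0,0,0.05],[0,0,0,0,0.05],[0,0,0,0,0.9],[0,0,0,0,0.9],[0,0,0,0,0.9],[0,0,0,0,0.9],[0,0,0,0,0.9],[0,0,0,0,0.9],[0,0,0,0,0.9]]' 40;python3 -c "
from h import *
to(.580,-.0516,.03)";python3 -m jog '[[0,0,0,0,0.9],[0,0,0,0,0.9],[0,0,-1,0,0.9],[0,0,-2,0,0.9],[0,0,-3,0,0.9],[0,0,-3,0,0.9],[0,0,-2,0,0.9],[0,0,0,0,0.9],[0,0,0,0,0.9],[0,0,0,0,0.9]]';python3 -c "
from h import *
to(.4715,.2656,.135)"
```

```text
time: 41.75
ee_pos: [0.5823, -0.0519, 0.0341]
eef_rot: [0.972, 0.233, -0.031, -0.017]
ft_force: [-1.4, 1.1, -0.0]
width: 0.0509
tool shift cm [-0.17 -0.11  0.43] yawx 0.471 zaxis [-0.068  0.018 -0.998] [ 0.5823 -0.0519  0.0341] 41.75
time: 42.75
ee_pos: [0.5875, -0.0549, 0.1465]
eef_rot: [0.972, 0.232, -0.034, -0.017]
ft_force: [0.6, 0.1, -2.5]
width: 0.0518
tool shift cm [  4.26 -33.74   2.58] yawx 0.471 zaxis [-0.074  0.018 -0.997] [ 0.5875 -0.0549  0.1465] 42.75
```

```bash
python3 -m jog '[[0.4,-3.2,0,0,0.9],[0.4,-3.5,0,0,0.9],[0.4,-3.5,0,0,0.9],[0.4,-3.5,0,0,0.9],[0.4,-3.5,0,0,0.9],[0.4,-3.5,0,0,0.9],[0.4,-3.5,0,0,0.9],[0.4,-3.3,0,0,0.9],[0.4,-2.8,0,0,0.9],[0.3,-1.4,0,0,0.9]]';python3 -m jog '[[0,0,0,0,0.9],[0,0,0,0,0.9],[0,0,0,0,0.9],[0,0,0,0,0.9],[0,0,0,0,0.9],[0,0,0,0,0.9],[0,0,0,0,0.9],[0,0,0,0,0.9],[0,0,0,0,0.9],[0,0,0,0,0.9]]';python3 -c "
from h import *
to(.4715,.2656,.045)"
```

```text
time: 43.75
ee_pos: [0.4684, 0.2506, 0.1458]
eef_rot: [0.972, 0.229, -0.045, -0.017]
ft_force: [1.0, 0.5, -3.5]
width: 0.0512
time: 44.75
ee_pos: [0.4678, 0.2472, 0.1425]
eef_rot: [0.972, 0.228, -0.047, -0.016]
ft_force: [-0.0, 0.1, -2.6]
width: 0.0512
tool shift cm [ 1.98 -0.96  9.68] yawx 0.463 zaxis [-0.1    0.01  -0.995] [0.4678 0.2472 0.1425] 44.75
```

```bash
python3 -m jog '[[0.8,-0.4,0,0,0.9],[0.7,-0.3,1,0,0.9],[0.5,-0.2,2,0,0.9],[0,0,2,0,0.9],[0,0,2,0,0.9],[0,0,1.2,0,0.9],[0,0,0.6,0,0.9],[0,0,0,0,0.9],[0,0,0,0,0.9],[0,0,0,0,0.9]]';python3 -c "
from h import *
to(.473,.2652,.044)"
```

```text
time: 45.75
ee_pos: [0.4753, 0.2704, 0.0482]
eef_rot: [0.972, 0.229, -0.046, -0.017]
ft_force: [-0.1, 0.6, -2.6]
width: 0.0508
tool shift cm [-0.4   0.39  0.44] yawx 0.464 zaxis [-0.098  0.012 -0.995] [0.4753 0.2704 0.0482] 45.75
```

```bash
python3 -m jog '[[-0.3,0.3,0.1,0,0.9],[-0.1,0.1,0.1,0,0.9],[0,0,0.2,0,0.9],[0,0,0,0,0.9],[0,0,0,0,0.9],[0,0,0,0,0.9],[0,0,0,0,0.9],[0,0,0,0,0.9],[0,0,0,0,0.9],[0,0,0,0,0.9]]';python3 -c "
from h import *
to(.473,.2652,.043)"
```

```text
time: 46.75
ee_pos: [0.4744, 0.2649, 0.0461]
eef_rot: [0.972, 0.228, -0.045, -0.017]
ft_force: [0.4, 0.4, -2.1]
width: 0.0511
tool shift cm [-0.08 -0.07  0.32] yawx 0.464 zaxis [-0.095  0.013 -0.995] [0.4744 0.2649 0.0461] 46.75
```

```bash
python3 -m jog '[[-0.1,0,0.2,0,0.9],[0,0,0.2,0,0.9],[0,0,0.1,0,0.9],[0,0,0,0,0.9],[0,0,0,0,0.9],[0,0,0,0,0.9],[0,0,0,0,0.9],[0,0,0,0,0.9],[0,0,0,0,0.9],[0,0,0,0,0.9]]';python3 -c "
from h import *
to(.473,.2652,.043)
a=snap('side','pics/s5.png')['pixels'];cv2.imwrite('pics/s5c.png',cv2.resize(a[130:350,90:290],(600,660)[:2] and (545,600),interpolation=cv2.INTER_CUBIC)[:,:,::-1])"
```

```text
time: 47.75
ee_pos: [0.4738, 0.265, 0.0433]
eef_rot: [0.972, 0.228, -0.044, -0.017]
ft_force: [-0.5, -0.9, -0.4]
width: 0.0514
tool shift cm [-0.06 -0.05  0.04] yawx 0.463 zaxis [-0.093  0.014 -0.996] [0.4738 0.265  0.0433] 47.75
```

View pics/s5c.png

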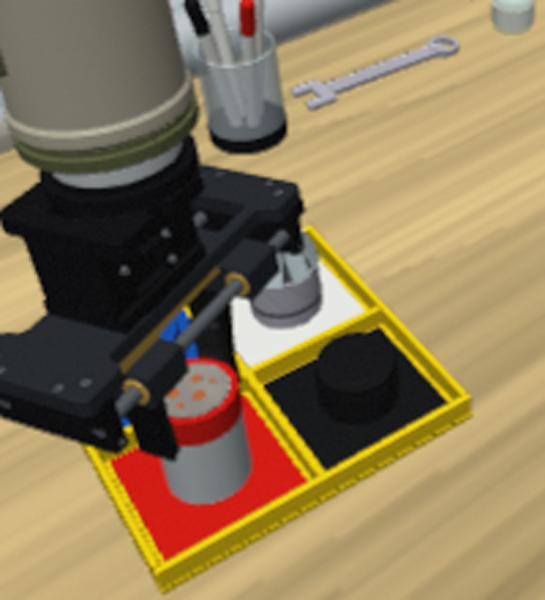

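The side crop shows the core standing on the red pad at about (207,430) in the crop, and the weight has come off the wrist. Release and retreat.

```bash
python3 -m jog '[[0,0,0,0,0.15],[0,0,0,0,0.15],[0,0,0,0,0.15],[0,0,0,0,0.15],[0,0,0,0,0.15],[0,0,0,0,0.15],[-0.1,0,-1,0,0.1],[-0.2,0,-2,0,0.1],[-0.3,0,-3,0,0.1],[-0.3,0,-3,0,0.1]]';python3 -m jog '[[-0.3,0,-3,0,0.1],[-0.3,2,-3,0,0.1],[-1,4,-2,0,0],[-1,4,0,0,0],[-1,4,0,0,0],[-1,4,0,0,0],[-1,4,0,0,0],[-1,4,0,0,0],[-1,2,0,0,0],[0,0,0,0,0]]';python3 -c "
from h import *
to(.4,-.1,.2)
a=snap('top','pics/top2.png')['pixels'];cv2.imwrite('pics/top2c.png',cv2.resize(a[110:290,95:355],(780,540),interpolation=cv2.INTER_CUBIC)[:,:,::-1])"
```

```text
time: 48.8
ee_pos: [0.4719, 0.2589, 0.1347]
eef_rot: [0.972, 0.229, -0.047, -0.017]
ft_force: [1.3, 0.5, 0.6]
width: 0.0781
time: 49.8
ee_pos: [0.5403, -0.0349, 0.2224]
eef_rot: [0.972, 0.232, -0.038, -0.017]
ft_force: [0.0, -0.0, -0.2]
width: 0.0871
tool shift cm [-15.27  -0.37   3.29] yawx 0.469 zaxis [-0.083  0.016 -0.996] [ 0.5403 -0.0349  0.2224] 49.8
```

View pics/top2c.png

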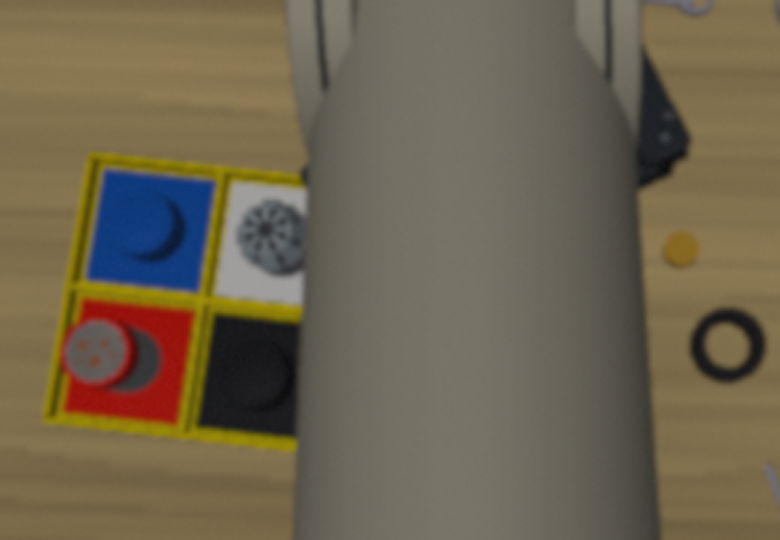

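```bash
python3 -c "
from h import *
c=np.load('pics/top2.npz')
P=dict(b=(.5758,.2555),w=(.5663,.1512),r=(.4715,.2656),k=(.4617,.161))
for n,k,u,v,z in [('core','r',98,353,.08),('core base','r',131,360,.009),('catch','w',268,230,.072),('blue','b',150,226,.044),('black','k',258,371,.044)]:
  p=pt(c,95+u/3,110+v/3,z);print(n,p.round(4),'off mm',((p[:2]-P[k])*1000).round(1))
a=snap('side','pics/s6.png')['pixels'];cv2.imwrite('pics/s6c.png',cv2.resize(a[120:350,90:370],(780,640-0)and(730,600),interpolation=cv2.INTER_CUBIC)[:,:,::-1])"
```

```text
core [0.4706 0.2627 0.08  ] off mm [-0.9 -2.9]
core base [0.4722 0.2638 0.009 ] off mm [ 0.7 -1.8]
catch [0.5657 0.1467 0.072 ] off mm [-0.6 -4.5]
blue [0.5722 0.2444 0.044 ] off mm [ -3.6 -11.1]
black [0.4633 0.1549 0.044 ] off mm [ 1.6 -6.1]
```

View pics/s6c.png

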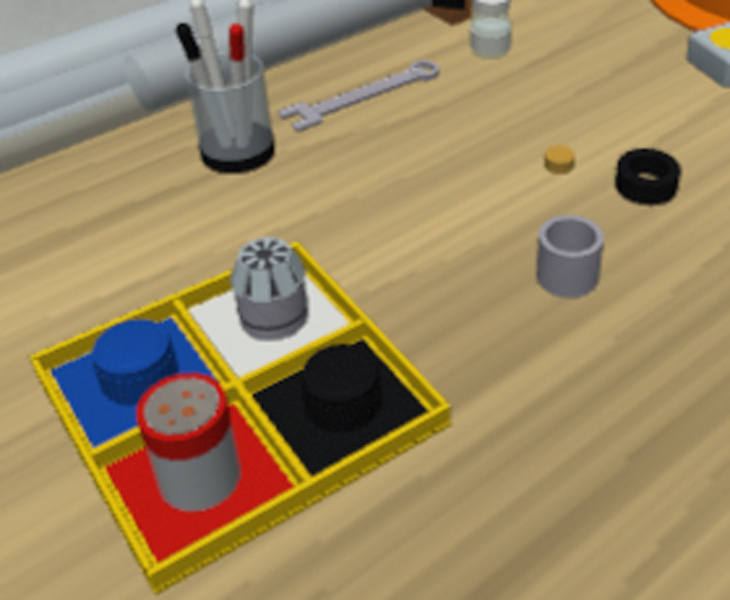

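Everything stands in its bay. The collar at (570,256) and the tape roll at (648,176) look undisturbed. My hand reading of the blue cap was weak because it is blue on blue, so I'll check it numerically.

```bash
python3 -c "
from h import *
c=np.load('pics/top2.npz');im=c['pixels'].astype(int)
sub=im[165:210,122:170]
isb=(sub[...,2]-sub[...,0]>25)
g=sub[...,2]
pad=np.median(g[isb]);print('pad',pad)
for v in range(2,42,3): print(v+165,' '.join('%3d'%x for x in g[v,::2]))
t=snap('top','pics/top3.png')['pixels'].astype(int)
o=np.load('pics/top0.npz')['pixels'].astype(int)
print('tape diff',abs(t-o)[205:245,318:358].mean(),'bg',abs(t-o)[250:290,318:340].mean())
s0=np.load('pics/side0.npz')['pixels'].astype(int);s1=np.load('pics/s6.npz')['pixels'].astype(int)
print('collar/tape side',abs(s0-s1)[200:238,292:325].mean(),abs(s0-s1)[175:200,322:355].mean())"
```

```text
pad 124.0
167  67   7   9  54 115 121 113 107 102 103  95  81  68  58  60  52  28   4   5   5   6   8   9  10
170  56   9   7  82 122 123 124 124 124 124 125 123 125 124 125 123 121 120 121 122 114 107  81   7
173  40   9  10  94 123 124 124 123 124 124 121 119 119 121 125 124 125 124 124 124 126 124  97   5
176  13   9  38 113 124 124 122 120 120 122 121 120 119 116 104 113 124 124 125 125 124 121  68   8
179   7   9  57 117 124 123 122 123 123 122 123 123 122 120 112  75  94 122 124 124 125 120  54   7
182   9   7  83 124 123 122 123 124 124 124 124 124 125 124 119  92  65 102 123 125 125 106  14   5
185  10  15  96 125 125 124 124 125 125 125 125 125 126 124 119  87  59  84 122 125 126 101   5  19
188  10  39 113 126 124 124 125 126 126 127 128 128 127 123 108  67  55  93 124 126 122  75   7  47
191   9  58 118 125 124 122 123 125 126 127 126 125 122 101  68  56  72 115 125 125 121  58   8  65
194   7  84 123 125 126 125 124 113 108 106 100  90  72  61  60  85 118 126 126 126 110  28   6  95
197  20 100 125 125 125 126 125 125 122 114 105  98 100 107 117 125 126 126 125 127 103   5   6 112
200  44 117 125 126 125 126 125 126 125 126 126 126 126 126 125 126 126 126 126 124  87   6  44 133
203  11  83  98 108 117 117 118 120 126 126 126 125 126 126 126 126 125 127 126 123  63   8  61 147
206  10  10   9   9   8   7   6   5  20  32  42  57  75  86  88  95 104 117 119 110  39   7  83 151
tape diff 1.0004166666666667 bg 1.006060606060606
collar/tape side 2.4670388091440723 2.2383838383838386
```

The blue cap's base centre comes out at about (145,186), against the pad centre at (146,187), so it is within about 3 mm. The tape roll and collar regions match the start images to noise level. Hand in.

```bash
python3 -c "
from bench import r
s=r.read_state();print(s['time'],s['width'],s['ft_force']);print(r.close_job())"
```

```text
49.95 0.0869071400223677 [ 0.32325005  0.91726905 -0.55465642]
the job is handed in; nothing more can be done
None
```

All four pieces are standing upright in their own bays, and I handed the job in at about 50 s. The gripper was open and clear of everything.

**Final positions:** top-camera estimates of how far each piece is from its pad centre, against the 15 mm limit:

| Piece | Pad | Offset |
|---|---|---|
| Blue cap | blue | about 3 mm |
| Black cap | black | about 6 mm |
| Catcher | white | about 5 mm |
| Core | red | about 3 mm |

**Look-alikes:** the image areas around the tape roll and the plain collar match the start pictures to noise level, so neither has moved.

**What went wrong or disagreed:**
- **Missed grasps:** the first two tries at the blue cap closed above it without touching it. The pictures showed the fingertips about 28 mm higher than the reported pose and `r.tip_extent` imply, so I used lower heights for every grip after that.
- **Tool tilt:** it drifted to about 0.1 rad during the run. The core still looked upright after release: its top and base agree within about 2 mm.
- **Blue cap reading:** my first hand reading of its final position gave about 11 mm off centre. It was hard to see blue on blue, and a numeric check of its edge gave the 3 mm above.

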